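# Send two dressed leg stubs out through the spark flap

## Task

Send both bright, freshly ground leg stubs out of the grinding bay, in either order: set each one on the infeed plate of the blue roller lane and push it lengthwise, one at a time, right through the yellow sprung flap so that it runs down the rollers and the flap swings shut behind it. At the end both lie lengthwise in the lane, the first against the end stop and the second up against the first, with the flap shut. Leave the dark unground stub on the rack and everything else on the bench where it is.

Things in the scene. Friction and masses are not known exactly. Their poses are not given: they have to be found in the camera images.
- lane: Blue gravity roller lane with a flap gate, fixed (its place and yaw vary). Origin on the bench top, directly below the gate; x is the direction of travel (infeed at -x, end stop at +x), y to the left, z up. All points below share its axes. A stub runs off by itself once its rear end has been pushed to about x = -15 mm, just before the gate plate; left much earlier it may stall under the flap.
- infeed (a point): Centre of the top of the level steel infeed plate, 85 mm above the bench: 165 mm along x (lane x = -212 to -47), 130 mm along y. Two guides 18 mm tall, 4 mm thick stand on it from lane x = -98 to -39 and narrow from 50 to 31 mm off the centre line. A stub 100 mm long fits on it behind the hood, its centre at about lane x = -140 mm.
- gate (a point): Bottom middle of the gate opening (lane x = 0, z = 85 mm). The gate is an upright blue plate 8 mm thick, 200 mm wide, its top 225 mm above the bench; the opening, filled by the flap, is 72 mm wide and 90 mm high (z = 85 to 175 mm).
- hood_edge (a point): Middle of the front lower edge of the spark hood: a 4 mm roof 200 mm wide running from the gate back to lane x = -70 mm, underside 215 mm above the bench (130 mm over the infeed plate), yellow lip up to 227 mm. An upright gripper cannot follow a stub in under it; one leaning back about 40 degrees from vertical, tips leading towards +x, reaches in.
- rollers (a point): Top of the first roller (lane x = -35, z = 85 mm). 13 free-turning rollers, 20 mm diameter, pitch 27 mm, on a bed that falls 8 degrees towards +x, between side channels 63 mm apart that stand 12 mm above the roller tops, to a rubber end stop 338 mm down the bed. A stub against the stop has its centre at about lane x = 254, z = 70 mm; one up against that stub at about x = 155, z = 84 mm.
- flap (a joint): Yellow flap, 64 mm wide, 83 mm long, 4 mm thick, hung on a pin at the top of the opening (lane x = 5, z = 175 mm). Angle in rad: 0 hanging shut, growing as the lower edge swings away towards +x, limit 1.45. It swings only that way; a light spring closes it (a push of about 1 to 2 N opens it).
- stub_a: Bright ground leg stub lying on the sloped rack, in either of its two slots: 50 x 50 mm box section, 100 mm long, closed ends, about 0.6 kg. Origin at its centre, x along its length, z out of its upper face. On the rack its length points up the slope, so it is pitched 30 degrees.
- stub_b: Bright ground leg stub, the same as stub_a, lying flat on the bench on the right. Origin at its centre, x along its length, z up.
- stub_c: Dark, unground leg stub of the same size in the rack's other slot. Not to be moved. Origin and axes as stub_a.
- rack: Dark steel cooling rack, fixed (place and yaw vary), origin on the bench below its middle. Its plate, 216 mm wide and 130 mm up the slope, rises 30 degrees towards its +x and has two slots, at y = +50 and -50 mm; a lip 14 mm high holds the lower end of each stub. Stub centres lie at x = -24, z = 77 mm in its frame. Highest edge at z = 92 mm.
- lamp: Fixed green work lamp on a round base 90 mm across to the left of the roller bed, origin under its base; a thin stem rises to a shade at z = 260 to 350 mm that leans about 80 mm towards the robot. An obstacle.
- tin: Tin with a green label, 66 mm diameter, 75 mm tall, off one end of stub_b; origin under its base. Bystander.
- discs: Stack of grinding discs, 115 mm diameter, 30 mm tall, off the other end of stub_b; origin under its base. Bystander.
- tape: Yellow tape measure 70 x 64 x 38 mm beside stub_b, about 45 mm or more from its side; origin under its base. Bystander.
- magnet: Red triangular welding magnet, 100 mm by 60 mm, 18 mm tall, in front of the rack; origin under its base. Bystander.
- hammer: Hammer 220 mm long lying beyond the rack; origin under its middle, x along the handle to the head. Bystander.
- brush: Wire brush 200 mm long to the right of the roller bed; origin under its middle, x along it. Bystander.

How it is judged:
By the outcome, as a careful person would: the job done as asked, in the order asked, and still so for the second after the job is handed in, with the robot touching nothing.
It also fails if it takes over 72 s, if anything falls off the work surface, if the arm or the gripper's body presses on something with over 40 N, if the wrist force passes 120 N, or if a joint passes its speed limit or range.

## Robot

A 7-joint arm with a two-finger parallel gripper is mounted at the origin on the work surface. World frame = base frame: x ahead of the robot, y to its left, z up, the work surface at z = 0. Lengths are in mm, angles in rad, forces in N, time in s.
With the tool pointing down it reaches from about 425 to 950 mm from the base axis. Payload 4.7 kg.
Tool frame: the origin (TCP) lies on the front face of the gripper's body, between the roots of the fingers; the fingertips stand 73 mm ahead of it and the grasp point (between the pads) lies 54 mm ahead of it (manip.nose_length is the distance from the TCP to the fingertips, in mm); z points along the fingers, y is the direction in which the jaws open and shut (so a half turn about z gives the same grasp; the last joint's range is limited). The gripper opens to 85 mm and grips with 20 to 120 N. Pads are 22 mm wide; open, the fingers measure 114 mm over their backs; the gripper's body (76 mm by 85 mm) begins 54 mm behind the grasp point. The pads swing forward as they close: fully open they stand 13 mm farther back than shut.
Start: joints at [1.13, 0.469, -0.049, 1.532, 0.024, 1.141, -0.082], TCP at [270.217, -618.566, 303.935] pointing down, gripper open.
Joint ranges: [-2.59, 2.59], [-0.33, 1.99], [-1.39, 1.29], [0.1, 2.45], [-1.04, 4.18], [0.21, 1.99], [-2.66, 2.66]. Speed limits (rad/s): [2.57, 2.57, 3.14, 3.14, 3.14, 3.14, 3.14].

## Interface

Orientations are given as a unit quaternion [w, x, y, z].
In Python, from bench import manip, eyes, spotter gives the robot as it stands.
- The arm moves only by the tool jog_arm, never from a script. Its argument "moves" is a list of rows, each a list of 3 entries, a list of its own where there are three numbers: the gripper's target within -1 to 1 (fully open at 1, half-way at 0, shut at -1), then the shift along the world's x, y, z scaled (see below), then the turn about the world's z scaled (see below). In form: [[grip, [dx, dy, dz], twist], ...]. A call has 1 to 12 rows; each row shifts and turns the commanded pose from where the row before left it; what a row does not reach is not made up. The controller multiplies each number of a shift by 100 mm and each number of a turn by 0.5 rad. A row lasts 1/12 s, in which the tool goes at most 41.7 mm and 7.16 degrees, less where a joint would pass 70% of its speed; a pose out of reach is approached as far as the arm can. A call with a number of a shift or a turn outside -1 to 1 is refused whole. A call with a gripper value outside its range is refused whole. The fingers move at their own pace and stop on an object; "grip_force" is the grip in N (left out, the last holds). Time passes only in rows, so rows that do not move let the fingers close. It gives the time, the measured TCP pose, the force and the opening at its end, in the units of the state.
- manip.get_state(): the state, without advancing time (a new reading comes with each control period).
- eyes.grab_frame(name): name is "scene" or "top" or "wrist"; returns the picture (420x560x3 uint8, red, green, blue); there is no depth.
- eyes.get_calibration(name): a dict with "intrinsics" (3x3 intrinsics, pixels), "extrinsics" (4x4, takes a point from camera to world coordinates). Camera axes: x right, y down, z forward; pixel columns grow to the right and rows downward; lengths in mm; the calibration is good to about 2 mm. The wrist camera is an equidistant fisheye: a pixel r from the principal point sees the ray r / f radians off the axis. A picture is of the moment at which its call begins: read the wrist's pose just before it. get_calibration takes no time and is no camera call; for the wrist camera it gives the pose at the moment of the call.
- manip.finish_job(): hands the job in, once; it reports no verdict.
Trained networks look in the newest picture that a camera, given by its name, has taken for a name from the list of things; names that differ only in an ending like _2 or _b are one class to them, and where a whole thing is asked for, a point or a joint stands for the part that bears it (a point fixed in the world has none). Each returns a list of dicts, best first, with "p" (0 to 1); they miss things now and then, are a little off and sometimes report something else, mostly with a low value. They report only what shows in the picture. A call takes as long as a camera call.
- spotter.look_for(camera, thing): "location" ([row, column] in pixels, amid what is visible of it).
- spotter.masks_of(camera, thing): "region" (420x560 bool, what is visible of it) and "location" ([row, column] in pixels, amid what is visible of it).
The state is a dict: "time": time; "qpos": joint angles; "qvel": joint speeds; "joint_torque": joint torques, N m; "ee_pos": TCP position; "ee_rot": TCP orientation; "contact_force": force on the tool from outside, world axes, zero at the start; "wrist_torque": the same for the moment, N m; "gripper_width": finger opening in mm.
Only numpy, scipy, OpenCV 4.12 (cv2) and the standard library are available. Lean on these libraries where they do the work, as an engineer would, in place of code of your own. Each camera call takes 0.05 s, during which the arm holds its last target. There are 200 camera calls.

## Working session

There is one attempt and no reset: what is moved stays moved. The work goes in short steps, Python scripts to look and compute and a tool call to move; the robot and the scene stay as the last step left them, time stands still between calls to the robot, and variables do not carry over. Pictures are saved under pics/ and viewed, about 8 in all and at most 12, crops included, and the job is handed in when it is done.

Besides the shell and the picture viewer there is one more tool, called after ">>>" in YAML: its name, and indented under it one key for each argument. jog_arm: Moves the arm, as the interface text tells. Shifts and turns lie within -1 to 1; 1 stands for 100 mm of shift or 0.5 rad of turn. Its arguments: {"type":"object","properties":{"moves":{"type":"array","items":{"type":"array"}},"grip_force":{"type":"number"}},"required":["moves"]}

```bash
mkdir -p pics
cat > h.py <<'E'
import numpy as np, cv2
from bench import manip, eyes, spotter
def cal(n):
    c=eyes.get_calibration(n); return np.array(c["intrinsics"],float),np.array(c["extrinsics"],float)
def ray(n,rc):
    K,T=cal(n); u=(rc[1]-K[0,2])/K[0,0]; v=(rc[0]-K[1,2])/K[1,1]
    if n=="wrist":
        r=np.hypot(u,v); s=np.sin(r)/r if r>1e-9 else 1; d=np.array([u*s,v*s,np.cos(r)])
    else: d=np.array([u,v,1.])
    return T[:3,3],T[:3,:3]@d
def at(n,rc,z):
    o,d=ray(n,rc); return o+d*(z-o[2])/d[2]
def proj(n,p):
    K,T=cal(n); q=T[:3,:3].T@(np.asarray(p,float)-T[:3,3])
    if n=="wrist":
        h=np.hypot(q[0],q[1]); r=np.arctan2(h,q[2]); q=np.array([q[0]/h*r,q[1]/h*r,1])
    return np.array([K[1,1]*q[1]/q[2]+K[1,2],K[0,0]*q[0]/q[2]+K[0,2]])
E
python3 - <<'E'
from h import *
np.set_printoptions(precision=1,suppress=True)
a=eyes.grab_frame("top");b=eyes.grab_frame("scene")
cv2.imwrite("pics/top.png",cv2.resize(a,(784,588))[...,::-1]);cv2.imwrite("pics/scene.png",cv2.resize(b,(784,588))[...,::-1])
for n in("top","scene"): print(n,cal(n)[1][:3])
for t in("lane","infeed","gate","flap","hood_edge","rollers","stub_a","stub_c","rack","lamp","tin","discs","tape","magnet","hammer","brush"):
    for o in spotter.masks_of("top",t)[:4]:
        if o["p"]<.2: continue
        r=cv2.minAreaRect(np.argwhere(o["region"])[:,::-1].astype(np.float32)) if o.get("region") is not None else None
        print(t,round(o["p"],2),np.array(o["location"]),at("top",o["location"],50)[:2],np.array(r[0]),np.array(r[1]),round(r[2]))
E
```

```text
top [[   0.    -1.     0.2  235.5]
 [  -1.    -0.     0.   -40.4]
 [  -0.    -0.2   -1.  1771.5]]
scene [[  -0.1    0.5   -0.8 1401.1]
 [   1.     0.1   -0.1   43. ]
 [   0.    -0.8   -0.5  699.9]]
lane 0.73 [167.5 264.6] [711.    4.7] [262.5 155.1] [ 67.8 163.1] 5
infeed 0.84 [167.1 261.6] [712.3  14.5] [262.7 154.7] [ 67.8 162.3] 6
infeed 0.44 [171.5 344.6] [ 700.2 -257.5] [342.5 163.5] [57. 13.] 90
gate 0.71 [167.1 264.1] [712.4   6.3] [261.5 155. ] [164.  69.] 90
flap 0.48 [169.5 342.5] [ 706.9 -250.7] [342.1 164.1] [56.6 12.9] 85
hood_edge 0.92 [166.7 264.4] [713.7   5.4] [262.9 154.9] [ 67.8 163.9] 5
rollers 0.66 [165.5 261.6] [717.7  14.6] [262.3 154.9] [ 68.1 162.4] 5
rollers 0.48 [206.3 351.8] [ 584.2 -279.3] [352.5 206. ] [22. 21.] 90
rollers 0.35 [171.4 343.5] [ 700.5 -253.9] [341.8 163.6] [57.3 14. ] 87
stub_a 0.98 [249.  147.6] [438.2 374.1] [144.6 246.8] [35.  19.1] 83
stub_a 0.93 [246.3 177.6] [447.9 278.7] [176.8 245.4] [34.6 18.2] 84
stub_a 0.66 [239.5 371.2] [ 476.6 -339.6] [372.3 237.1] [32.2 19.2] 52
stub_a 0.32 [164.2 267.2] [722.3  -3.7] [263.2 153.9] [ 67.6 161
[... 201 characters left out ...]
32.2 19.2] 52
stub_c 0.32 [164.2 267.2] [722.3  -3.7] [263.2 153.9] [ 67.6 161. ] 7
rack 0.94 [232.3 164.1] [492.6 324.1] [161.5 240. ] [40.4 72.2] 88
lamp 0.97 [151.4 201.8] [763.9 212.9] [205.5 151.2] [41.9 30.2] 10
tin 0.82 [206.4 352.5] [ 583.9 -281.5] [352.3 205.8] [19.8 21.9] 45
discs 0.86 [265.2 401.3] [ 395.6 -433. ] [399.8 267.2] [36.8 36.1] 45
tape 0.92 [216.8 401.8] [ 551.4 -439.6] [400.3 217.7] [22.8 20.6] 54
magnet 0.71 [280.9 174.6] [338.  283.2] [170.  280.9] [32.5 18.8] 81
hammer 0.65 [183.6 151.9] [652.9 372. ] [144.8 174.6] [64.4 26.8] 63
brush 0.66 [173.2 344.5] [ 694.4 -257.1] [342.7 164. ] [56.3 11.9] 87
brush 0.36 [246.4 176.6] [447.6 281.9] [176.8 245.7] [33.4 18.1] 84
```

View pics/top.png

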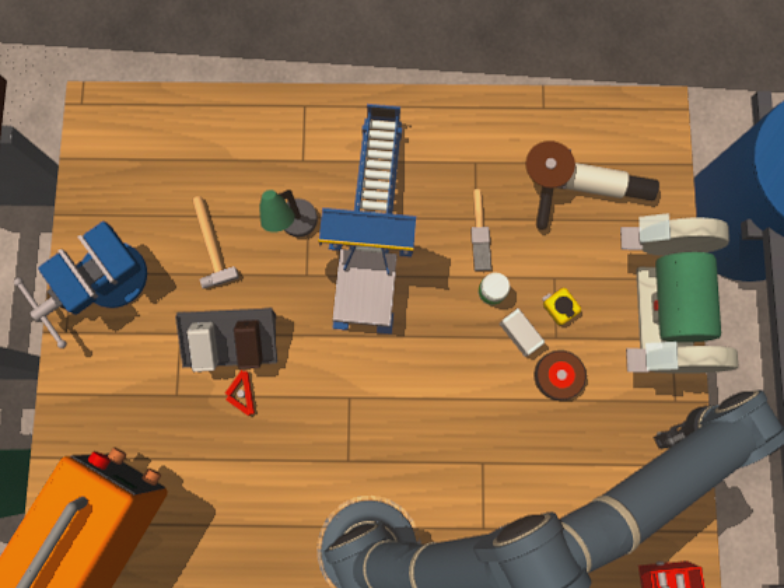

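View pics/scene.png

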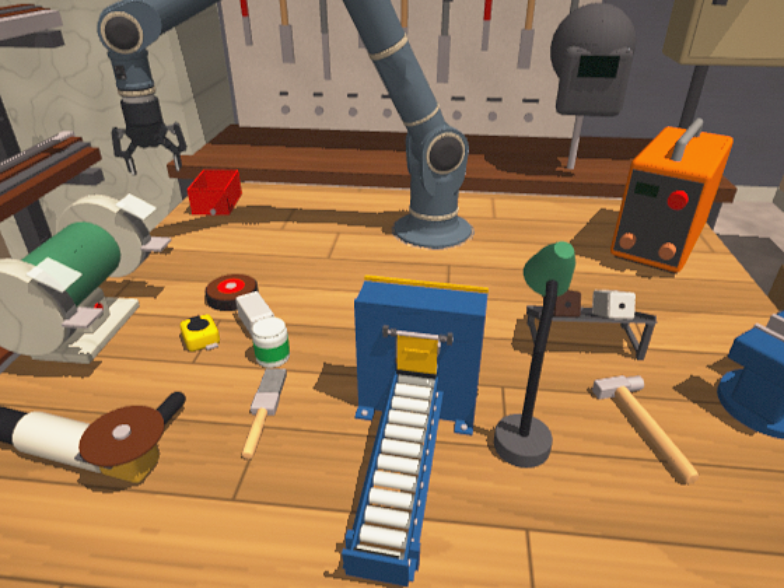

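Run:
```python
from h import *
a=cv2.imread("pics/top.png")
a=eyes.grab_frame("top")[...,::-1]
cv2.imwrite("pics/c1.png",cv2.resize(a[70:245,215:315],None,fx=3.4,fy=3.4,interpolation=cv2.INTER_CUBIC))
c2=cv2.resize(a[215:275,120:205],None,fx=6,fy=6,interpolation=cv2.INTER_CUBIC)
b=np.zeros((596,800,3),np.uint8);l=cv2.resize(a[70:245,215:315],None,fx=3.4,fy=3.4,interpolation=cv2.INTER_CUBIC)
b[:595,:340]=l;c2=cv2.resize(a[215:275,120:205],None,fx=5.4,fy=4.9,interpolation=cv2.INTER_CUBIC)[:,:460];b[:294,340:340+c2.shape[1]]=c2
c3=cv2.resize(a[210:270,340:425],None,fx=5.4,fy=4.9,interpolation=cv2.INTER_CUBIC)[:,:460];b[300:594,340:340+c3.shape[1]]=c3
cv2.imwrite("pics/c.png",b)
```

```text
(no output)
```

View pics/c.png

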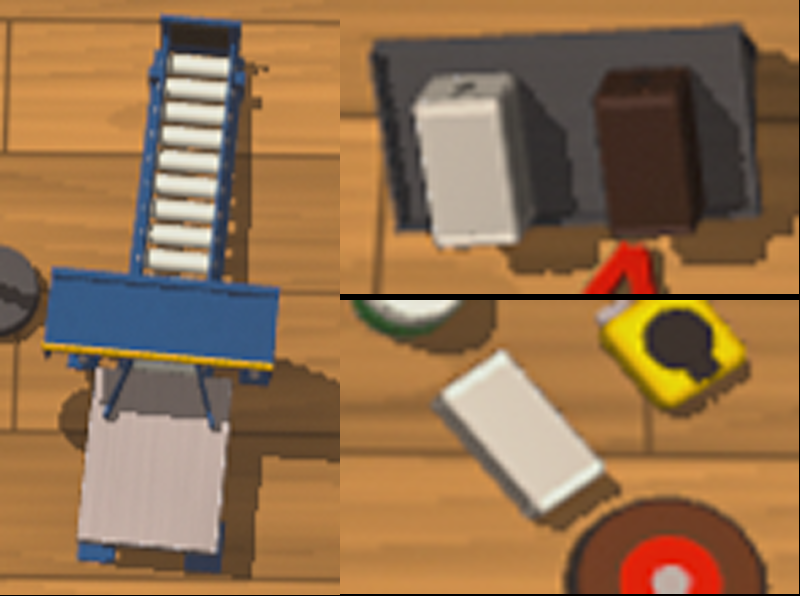

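```bash
cat > fit.py <<'E'
from h import *
from scipy.optimize import least_squares
def fit(P,px,x0,n="top"):
    P=np.array(P,float);px=np.array(px,float)
    def pts(s):
        c,q=np.cos(s[2]),np.sin(s[2]);return np.c_[s[0]+c*P[:,0]-q*P[:,1],s[1]+q*P[:,0]+c*P[:,1],P[:,2]]
    f=lambda s:(np.array([proj(n,p) for p in pts(s)])[:,::-1]-px).ravel()
    r=least_squares(f,x0,x_scale=[10,10,.1]);return r.x,np.round(r.fun,1)
E
python3 - <<'E'
from fit import *
np.set_printoptions(precision=3,suppress=True)
L=np.array([(78,542),(216,552),(44,346),(272,368),(52,268),(279,289)])/3.4+[215,70]
print("lane",*fit([(-212,65,85),(-212,-65,85),(-70,100,226),(-70,-100,226),(4,100,225),(4,-100,225)],L,[780,0,0]))
s=np.array([5.4,4.9])
B=(np.array([(540,516),(603,468),(440,403),(502,350)])-[340,300])/s+[340,210]
print("B",*fit([(-50,25,50),(-50,-25,50),(50,25,50),(50,-25,50)],B[[0,1,2,3]],[476,-340,.6]))
c,q=np.cos(np.pi/6),.5
g=[(c*x-q*25,y,77+q*x+c*25) for x,y in((50,25),(50,-25),(-50,-25),(-50,25))]
A=(np.array([(418,108),(505,100),(520,242),(437,245)])-[340,0])/s+[120,215]
print("A",*fit(g,A,[440,360,0]))
E
```

```text
lane [707.45    3.625  -0.081] [-0.3 -0.7  0.2  0.1 -0.5  0.8  0.3  0.4 -0.1 -0.2  0.3 -0.5]
B [ 483.714 -347.147    0.669] [ 0.5  0.4  0.9  0.6 -1.  -1.2 -0.4  0.2]
A [439.813 373.588   0.044] [-0.3 -1.2 -0.1 -0.1  0.5  0.7 -0.1  0.6]
```

Run:
```python
from h import *
from scipy.spatial.transform import Rotation as R
s=manip.get_state();w,x,y,z=s["ee_rot"];M=R.from_quat([x,y,z,w]).as_matrix();print(s["ee_pos"],M.round(3),np.arctan2(M[1,1],M[0,1]),s["contact_force"],s["gripper_width"],s["time"])
```

```text
[ 270.22320247 -618.56175017  303.94644337] [[ 0.916  0.4    0.   ]
 [ 0.4   -0.916 -0.   ]
 [ 0.     0.    -1.   ]] -1.1589555605724147 [-0.4487837   0.76552714  0.75998458] 85.26723322800845 0.95
```

>>> jog_arm:
  moves:
    - [1,[0.25,0.33,0],0]
    - [1,[0.25,0.33,0],0]
    - [1,[0.25,0.33,0],0]
    - [1,[0.25,0.33,0],0]
    - [1,[0.25,0.33,0],0]
    - [1,[0.25,0.33,0],0]
    - [1,[0.25,0.33,0],0]
    - [1,[0.25,0.33,0],0]
    - [1,[0.08,0.39,0],-0.1]
    - [1,[0.08,0.39,0],-0.1]
    - [1,[0.08,0.39,0],-0.1]
    - [1,[0.08,0.39,0],-0.1]
  grip_force: 60

```text
time: 1.95
ee_pos: [502.4, -196.7, 304.2]
ee_rot: [0.0, 0.995, 0.104, 0.0]
contact_force: [0.1, 1.1, -0.5]
gripper_width: 85.4
```

>>> jog_arm:
  moves:
    - [1,[0.08,0.39,0],-0.1]
    - [1,[0.08,0.39,0],-0.1]
    - [1,[0.08,0.39,0],-0.1]
    - [1,[0.08,0.39,0],-0.036]
    - [1,[0.08,0.39,0],0]
    - [1,[-0.09,0.37,0],0]
    - [1,[-0.09,0.37,0],0]
    - [1,[-0.09,0.37,0],0]
    - [1,[-0.09,0.37,0],0]
    - [1,[-0.09,0.37,0],0]
    - [1,[-0.09,0.37,0],0]
    - [1,[-0.09,0.37,0],0]

```text
time: 2.95
ee_pos: [478.6, 257.0, 304.3]
ee_rot: [-0.0, 1.0, 0.022, 0.0]
contact_force: [0.8, -0.1, -0.3]
gripper_width: 85.2
```

>>> jog_arm:
  moves:
    - [1,[-0.09,0.38,0],0]
    - [1,[-0.09,0.38,0],0]
    - [1,[-0.09,0.38,0],0]
    - [1,[0,0.02,-0.3],0]
    - [1,[0,0,0],0]

```text
time: 3.37
ee_pos: [449.2, 373.1, 270.2]
ee_rot: [0.001, 1.0, 0.025, -0.003]
contact_force: [0.0, -1.2, -2.3]
gripper_width: 85.4
```

Run:
```python
from h import *
a=eyes.grab_frame("wrist")[...,::-1].copy()
c,q=np.cos(np.pi/6),.5
for x,y in((50,25),(50,-25),(-50,-25),(-50,25)):
    X,Y=c*x-q*25,y; k=.044
    r=proj("wrist",(440+X-k*Y,373.6+Y+k*X,77+q*x+c*25)); cv2.circle(a,(int(r[1]),int(r[0])),3,(0,0,255),-1)
cv2.imwrite("pics/w1.png",a); print(manip.get_state()["ee_pos"])
```

```text
[450.74868701 371.46545215 271.72626844]
```

View pics/w1.png

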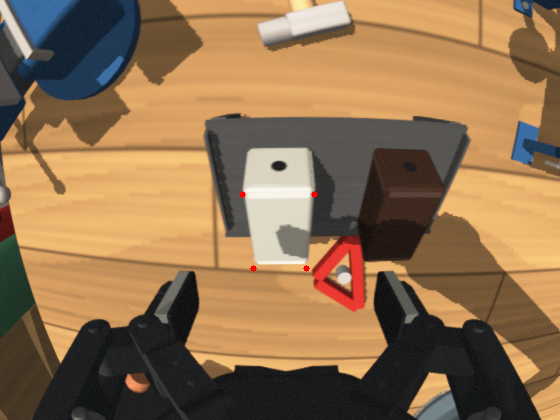

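>>> jog_arm:
  moves:
    - [1,[0.05,0.005,-0.33],0]
    - [1,[0,0,-0.33],0]
    - [1,[0,0,-0.33],0]
    - [1,[0,0,-0.29],0]
    - [1,[0,0,0],0]
    - [-1,[0,0,0],0]
    - [-1,[0,0,0],0]
    - [-1,[0,0,0],0]
    - [-1,[0,0,0],0]
    - [-1,[0,0,0],0]
    - [-1,[0,0,0],0]
    - [-1,[0,0,0],0]

```text
time: 4.42
ee_pos: [459.2, 375.5, 150.2]
ee_rot: [-0.004, 1.0, 0.022, 0.004]
contact_force: [1.2, 4.4, 6.0]
gripper_width: 49.4
```

>>> jog_arm:
  moves:
    - [-1,[0,0,0.25],0]
    - [-1,[0,0,0.38],0]
    - [-1,[0,0,0.38],0]
    - [-1,[0,0,0.38],0]
    - [-1,[0.096,-0.36,0.15],-0.05]
    - [-1,[0.096,-0.36,0],-0.05]
    - [-1,[0.096,-0.36,0],-0.05]
    - [-1,[0.096,-0.36,0],-0.05]
    - [-1,[0.096,-0.36,0],-0.05]
    - [-1,[0.096,-0.36,0],0]
    - [-1,[0.096,-0.36,0],0]
    - [-1,[0.096,-0.36,0],0]

```text
time: 5.42
ee_pos: [533.1, 81.4, 300.3]
ee_rot: [0.001, 0.999, -0.041, -0.0]
contact_force: [1.4, 0.3, -6.1]
gripper_width: 49.1
```

>>> jog_arm:
  moves:
    - [-1,[0.096,-0.36,0],0]
    - [-1,[0.096,-0.36,0],0]
    - [-1,[0,0,0],0]
    - [-1,[0,0,0],0]

```text
time: 5.75
ee_pos: [552.7, 7.9, 299.8]
ee_rot: [0.001, 0.999, -0.044, -0.001]
contact_force: [0.2, 0.7, -5.8]
gripper_width: 49.1
```

Run:
```python
from h import *
print(manip.get_state()["ee_pos"])
a=eyes.grab_frame("wrist")[...,::-1].copy()
def lw(x,y,z): c,s=np.cos(-.081),np.sin(-.081); return (707.45+c*x-s*y,3.6+s*x+c*y,z)
for p in((-212,65,85),(-212,-65,85),(-70,100,226),(-70,-100,226),(-98,50,103),(-98,-50,103)):
    r=proj("wrist",lw(*p)); cv2.circle(a,(int(r[1]),int(r[0])),3,(0,0,255),-1)
cv2.imwrite("pics/w2.png",a)
```

```text
[552.66277964   7.93672873 299.8397017 ]
```

View pics/w2.png

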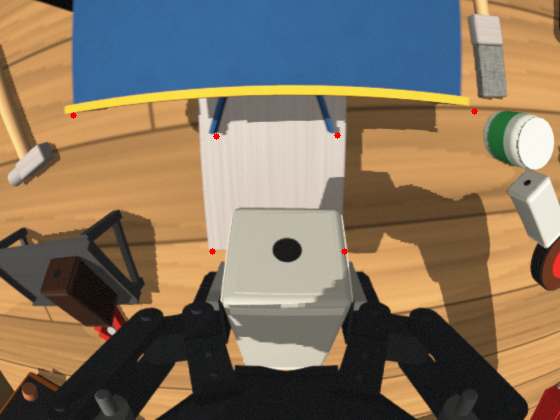

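>>> jog_arm:
  moves:
    - [-1,[0.045,0.1,-0.3],0.02]
    - [-1,[0,0,-0.3],0]
    - [-1,[0,0,-0.24],0]
    - [-1,[0,0,0],0]
    - [-1,[0,0,-0.04],0]
    - [-1,[0,0,-0.04],0]
  grip_force: 30

```text
time: 6.3
ee_pos: [558.6, 22.9, 209.5]
ee_rot: [-0.0, 0.999, -0.035, 0.002]
contact_force: [-0.6, 0.1, -4.8]
gripper_width: 49.4
```

>>> jog_arm:
  moves:
    - [-1,[0,-0.03,-0.04],-0.01]
    - [-1,[0,0,-0.04],0]
    - [-1,[0,0,0],0]
  grip_force: 20

```text
time: 6.55
ee_pos: [560.3, 19.6, 202.9]
ee_rot: [-0.001, 0.999, -0.038, 0.004]
contact_force: [1.2, 1.4, 2.9]
gripper_width: 49.4
```

>>> jog_arm:
  moves:
    - [-1,[0.045,-0.003,-0.04],0]
    - [-1,[0.045,-0.003,-0.045],0]
    - [-1,[0.045,-0.003,-0.05],0]
    - [-1,[0.045,-0.003,-0.055],0]
    - [-1,[0.045,-0.003,-0.06],0]
    - [-1,[0.04,-0.003,-0.06],0]
    - [-1,[0,0,0],0]

```text
time: 7.13
ee_pos: [586.8, 17.8, 171.0]
ee_rot: [-0.001, 0.999, -0.039, 0.003]
contact_force: [3.0, 2.7, 2.5]
gripper_width: 49.2
```

Run:
```python
from h import *
s=manip.get_state();print(s["ee_pos"],s["contact_force"])
cv2.imwrite("pics/w3.png",eyes.grab_frame("wrist")[...,::-1])
```

```text
[586.82149069  17.82258445 170.97072461] [3.04029135 2.66808793 2.46962919]
```

View pics/w3.png

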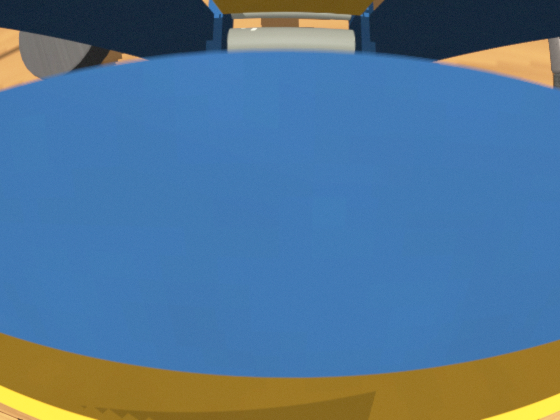

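Run:
```python
from h import *
np.set_printoptions(precision=2,suppress=True)
print(cal("wrist")[1][:3]); print(manip.get_state()["qpos"])
a=eyes.grab_frame("scene")[...,::-1]; b=eyes.grab_frame("top")[...,::-1]
im=np.hstack([cv2.resize(a[190:300,240:360],(390,360)),cv2.resize(b[140:250,210:330],(390,360))]);cv2.imwrite("pics/m1.png",im)
```

```text
[[ -0.08  -0.95  -0.31 669.25]
 [ -1.     0.07   0.02   9.63]
 [ -0.     0.32  -0.95 241.48]]
[ 0.1   0.49 -0.26  1.87  0.17  0.81 -1.9 ]
```

View pics/m1.png

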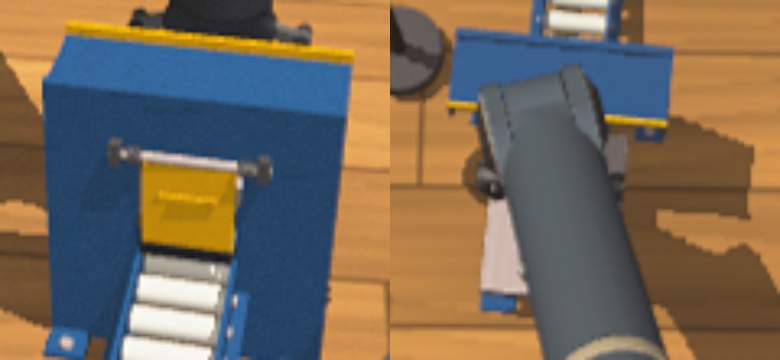

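>>> jog_arm:
  moves:
    - [1,[0,0,0],0]
    - [1,[0,0,0],0]
    - [1,[0,0,0],0]
    - [1,[0,0,0.2],0]
    - [1,[0,0,0.38],0]
    - [1,[0,0,0.38],0]
    - [1,[-0.35,0.028,0],0.24]
    - [1,[-0.35,0.028,0],0.24]
    - [1,[-0.35,0.028,0],0.24]
    - [1,[-0.05,0,0],0.24]
    - [1,[0,0,0],0.24]
    - [1,[0,0,0],0.24]

```text
time: 8.28
ee_pos: [472.6, 25.1, 264.8]
ee_rot: [0.0, 0.948, 0.319, -0.001]
contact_force: [-0.7, 0.0, -0.5]
gripper_width: 85.5
```

>>> jog_arm:
  moves:
    - [1,[0,0,0],0.24]
    - [1,[0,0,0],0.24]
    - [1,[0,0,0],0.24]
    - [1,[0,0,0],0.24]
    - [1,[0,0,0],0.24]
    - [1,[0,0,0],0.24]
    - [1,[0,0,0],0.24]
    - [1,[0,0,0],0]

```text
time: 8.95
ee_pos: [473.5, 25.1, 264.5]
ee_rot: [-0.0, 0.737, 0.676, -0.001]
contact_force: [-0.7, -0.9, -0.4]
gripper_width: 85.7
```

Run:
```python
from h import *
s=manip.get_state();print(s["ee_pos"],s["ee_rot"],s["qpos"])
a=eyes.grab_frame("wrist")[...,::-1]
b=eyes.grab_frame("top")[...,::-1]
im=np.hstack([cv2.resize(a,(480,360)),cv2.resize(b[140:250,220:315],(311,360))]);cv2.imwrite("pics/m2.png",im)
```

```text
[473.45682377  25.08759349 264.47086951] [-3.63268048e-04  7.36599906e-01  6.76328220e-01 -7.65014005e-04] [ 0.35310379  0.2337426  -0.56888675  2.01400055  0.1556577   0.93713819
 -0.38146866]
```

View pics/m2.png

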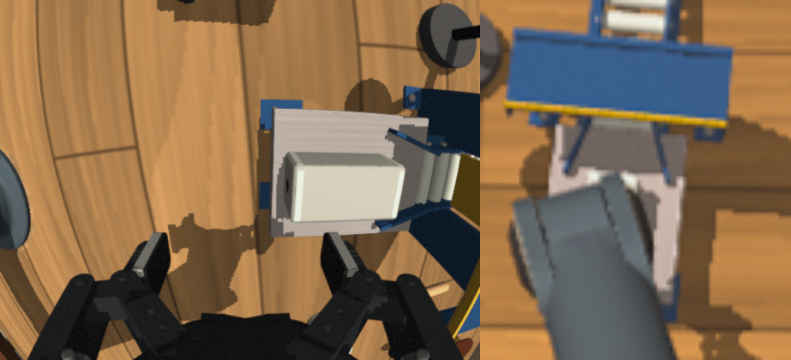

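Run:
```python
from h import *
np.set_printoptions(precision=1,suppress=True)
o=np.array([709.5,6.]);c,s=np.cos(-.077),np.sin(-.077);R=np.array([[c,-s],[s,c]])
eyes.grab_frame("wrist")
m=spotter.masks_of("wrist","stub_a");b=min(m,key=lambda d:np.hypot(*(np.array(d["location"])-[217,400])))
reg=b["region"].astype(np.uint8);print(b["p"],b["location"])
h=cv2.convexHull(np.argwhere(reg)[:,::-1].astype(np.int32));ap=cv2.approxPolyDP(h,4,True)[:,0]
for u,v in ap: print(u,v,"z135:",R.T@(at("wrist",(v,u),135)[:2]-o),"z85:",R.T@(at("wrist",(v,u),85)[:2]-o))
for u,v in((471,192),(458,255),(320,128),(500,139),(315,276)): print(u,v,R.T@(at("wrist",(v,u),135)[:2]-o),R.T@(at("wrist",(v,u),85)[:2]-o))
```

```text
0.81 [217.8, 398.5]
470 195 z135: [-103.6   24. ] z85: [-70.7   9.3]
463 248 z135: [-101.4  -18. ] z85: [-68.  -43.1]
457 254 z135: [-105.9  -22.8] z85: [-73.6 -49.1]
341 258 z135: [-197.7  -21.6] z85: [-188.4  -47.6]
330 230 z135: [-206.3   -0.3] z85: [-199.2  -21. ]
336 178 z135: [-203.6   35.3] z85: [-195.7   23.4]
446 179 z135: [-125.7   35.3] z85: [-98.3  23.5]
471 192 [-103.1   26.2] [-70.   12.1]
458 255 [-104.8  -23.7] [-72.2 -50.3]
320 128 [-214.1   66.9] [-208.9   63. ]
500 139 [-82.1  65.9] [-43.8  61.8]
315 276 [-215.5  -35.6] [-210.7  -65.2]
```

>>> jog_arm:
  moves:
    - [1,[-0.33,0.025,0],0]
    - [1,[0,0,-0.35],0]
    - [1,[0,0,-0.35],0]
    - [1,[0,0,-0.3],0]
    - [1,[0,0,0],0]
    - [1,[0,0,0],0]

```text
time: 9.65
ee_pos: [440.5, 28.1, 164.3]
ee_rot: [-0.001, 0.737, 0.676, -0.001]
contact_force: [-0.1, -0.3, 0.2]
gripper_width: 85.4
```

>>> jog_arm:
  moves:
    - [1,[0.1,-0.008,0],0]
    - [1,[0.2,-0.016,0],0]
    - [1,[0.35,-0.028,0],0]
    - [1,[0.4,-0.032,0],0]
    - [1,[0.41,-0.032,0],0]
    - [1,[0,0,0],0]
    - [1,[0,0,0],0]
    - [1,[0,0,0],0]

```text
time: 10.32
ee_pos: [587.8, 16.5, 166.2]
ee_rot: [0.001, 0.737, 0.675, 0.001]
contact_force: [-0.3, 0.2, 0.3]
gripper_width: 85.2
```

Run:
```python
from h import *
s=manip.get_state();print(s["ee_pos"],s["contact_force"],s["qvel"].max())
a=eyes.grab_frame("scene")[...,::-1]
b=eyes.grab_frame("top")[...,::-1]
im=np.hstack([cv2.resize(a[180:420,220:350],(325,600)),cv2.resize(b[70:245,220:320],(343,600))]);cv2.imwrite("pics/m3.png",im)
```

```text
[587.82118176  16.49718826 166.24789387] [-0.33540273  0.18533827  0.28102766] 0.043071536480632416
```

View pics/m3.png

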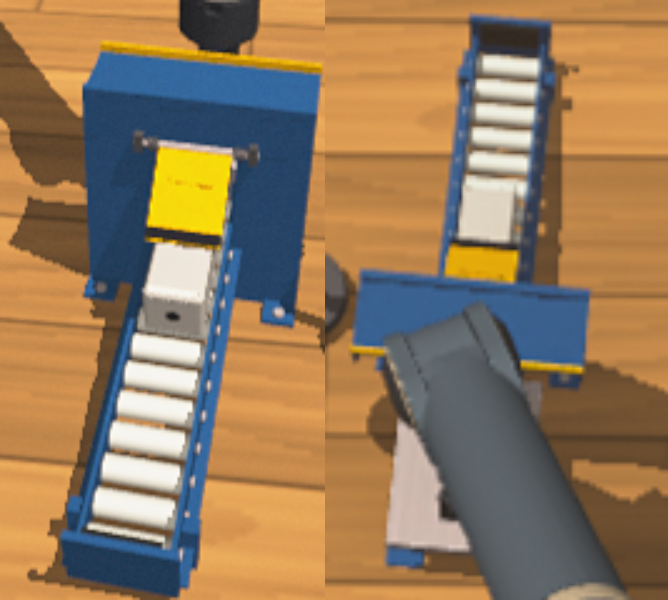

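>>> jog_arm:
  moves:
    - [1,[-0.3,0.02,0],0]
    - [1,[-0.3,-0.1,0.2],0]
    - [1,[-0.2,-0.25,0.2],-0.16]
    - [1,[-0.1,-0.35,0.15],-0.16]
    - [1,[-0.05,-0.38,0],-0.16]
    - [1,[-0.05,-0.38,0],-0.16]
    - [1,[-0.05,-0.38,0],-0.16]
    - [1,[0,-0.4,0],-0.16]
    - [1,[0,-0.4,0],-0.16]
    - [1,[0,-0.4,0],-0.16]
    - [1,[0,-0.4,0],-0.16]
    - [1,[0,-0.4,0],-0.16]

```text
time: 11.42
ee_pos: [481.2, -366.8, 220.8]
ee_rot: [0.0, 0.943, 0.334, 0.0]
contact_force: [0.4, 0.3, 0.7]
gripper_width: 85.8
```

Run:
```python
from h import *
s=manip.get_state();print(s["ee_pos"],s["ee_rot"])
a=eyes.grab_frame("scene")[...,::-1]
w=eyes.grab_frame("wrist")[...,::-1].copy()
c,q=np.cos(.669),np.sin(.669)
for x,y in((50,25),(50,-25),(-50,-25),(-50,25)):
    r=proj("wrist",(483.7+c*x-q*y,-347.1+q*x+c*y,50));cv2.circle(w,(int(r[1]),int(r[0])),2,(0,0,255),-1)
im=np.hstack([cv2.resize(a[180:420,220:350],(228,420)),w]);cv2.imwrite("pics/m4.png",im)
```

```text
[ 481.17110579 -366.77925142  220.84711945] [2.76192445e-04 9.42721349e-01 3.33581117e-01 1.44084481e-04]
```

View pics/m4.png

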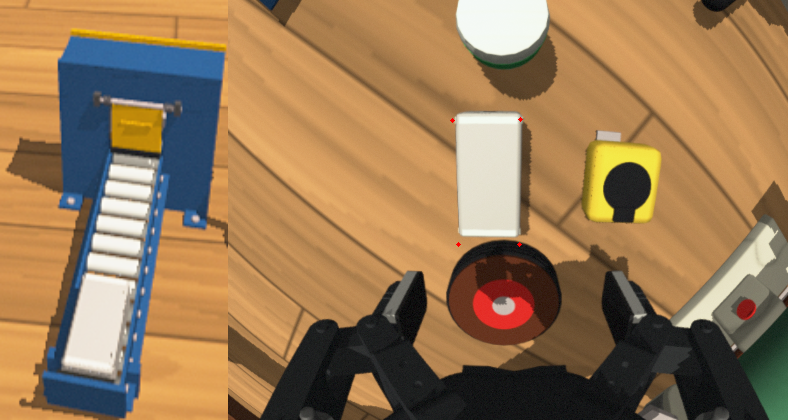

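>>> jog_arm:
  moves:
    - [1,[0.085,0.21,-0.2],0]
    - [1,[0,0,-0.38],0]
    - [1,[0,0,-0.38],0]
    - [1,[0,0,-0.38],0]
    - [1,[0,0,0],0]
    - [-1,[0,0,0],0]
    - [-1,[0,0,0],0]
    - [-1,[0,0,0],0]
    - [-1,[0,0,0],0]
    - [-1,[0,0,0],0]
    - [-1,[0,0,0],0]
    - [-1,[0,0,0],0]
  grip_force: 60

```text
time: 12.52
ee_pos: [492.2, -345.1, 89.3]
ee_rot: [0.002, 0.942, 0.335, 0.002]
contact_force: [-1.6, 0.9, 7.0]
gripper_width: 49.4
```

>>> jog_arm:
  moves:
    - [-1,[0,0,0.3],0]
    - [-1,[0,0,0.4],0]
    - [-1,[0,0,0.4],0]
    - [-1,[0,0,0.4],0]
    - [-1,[0.07,0.362,0.1],-0.15]
    - [-1,[0.07,0.362,0],-0.2]
    - [-1,[0.07,0.362,0],-0.2]
    - [-1,[0.07,0.362,0],-0.2]
    - [-1,[0.07,0.362,0],-0.2]
    - [-1,[0.07,0.362,0],-0.2]
    - [-1,[0.07,0.362,0],-0.2]
    - [-1,[0.07,0.362,0],-0.166]

```text
time: 13.52
ee_pos: [546.1, -53.2, 246.8]
ee_rot: [0.0, 0.999, -0.039, 0.001]
contact_force: [1.0, -0.1, -5.4]
gripper_width: 49.4
```

>>> jog_arm:
  moves:
    - [-1,[0.07,0.362,0],0]
    - [-1,[0.07,0.362,0],0]
    - [-1,[0,0,0],0]
    - [-1,[0,0,0],0]

```text
time: 13.85
ee_pos: [560.3, 21.0, 246.8]
ee_rot: [-0.001, 0.999, -0.034, 0.001]
contact_force: [-0.6, -1.6, -5.5]
gripper_width: 49.3
```

>>> jog_arm:
  moves:
    - [-1,[0,-0.035,-0.3],-0.02]
    - [-1,[0,0,-0.28],0]
    - [-1,[0,0,-0.05],0]
    - [-1,[0,0,-0.03],0]
    - [-1,[0,0,-0.03],0]
    - [-1,[0,0,-0.02],0]
    - [-1,[0,0,0],0]

```text
time: 14.43
ee_pos: [561.4, 13.8, 176.0]
ee_rot: [-0.0, 0.999, -0.042, 0.001]
contact_force: [-0.6, -0.3, -5.3]
gripper_width: 49.1
```

>>> jog_arm:
  moves:
    - [-1,[0,0.03,-0.02],0.01]
    - [-1,[0,0,-0.02],0]
    - [-1,[0,0,0],0]

```text
time: 14.68
ee_pos: [561.7, 16.4, 174.3]
ee_rot: [0.001, 0.999, -0.04, 0.001]
contact_force: [-5.7, -2.6, 11.8]
gripper_width: 49.4
```

>>> jog_arm:
  moves:
    - [1,[0,0,0],0]
    - [1,[0,0,0],0]
    - [1,[0,0,0],0]
    - [1,[0,0,0.2],0]
    - [1,[0,0,0.38],0]
    - [1,[0,0,0.38],0]
    - [1,[-0.35,0.028,0],0.24]
    - [1,[-0.35,0.028,0],0.24]
    - [1,[-0.15,0.02,0],0.24]
    - [1,[-0.05,0,0],0.24]
    - [1,[0,0,0],0.24]
    - [1,[0,0,0],0.24]

```text
time: 15.68
ee_pos: [470.5, 24.9, 267.5]
ee_rot: [0.0, 0.948, 0.318, 0.001]
contact_force: [-0.4, 0.6, 0.3]
gripper_width: 85.7
```

>>> jog_arm:
  moves:
    - [1,[0,0,0],0.24]
    - [1,[0,0,0],0.24]
    - [1,[0,0,0],0.24]
    - [1,[0,0,0],0.24]
    - [1,[0,0,0],0.24]
    - [1,[0,0,0],0.24]
    - [1,[0,0,0],0.24]
    - [1,[0,0,0],0]

```text
time: 16.35
ee_pos: [471.0, 24.8, 267.2]
ee_rot: [0.0, 0.737, 0.675, 0.0]
contact_force: [-0.0, 0.1, 0.2]
gripper_width: 85.3
```

Run:
```python
from h import *
np.set_printoptions(precision=1,suppress=True)
st=manip.get_state();print(st["ee_pos"],st["ee_rot"])
o=np.array([709.5,6.]);c,s=np.cos(-.077),np.sin(-.077);R=np.array([[c,-s],[s,c]])
eyes.grab_frame("wrist")
for b in spotter.masks_of("wrist","stub_b")[:3]:
    reg=b["region"].astype(np.uint8);print(b["p"],np.array(b["location"]))
    h=cv2.convexHull(np.argwhere(reg)[:,::-1].astype(np.int32));ap=cv2.approxPolyDP(h,4,True)[:,0]
    for u,v in ap: print(u,v,"z135:",R.T@(at("wrist",(v,u),135)[:2]-o))
```

```text
[471.   24.8 267.2] [0.  0.7 0.7 0. ]
0.59 [185.6 489.9]
559 376 z135: [ 131.8 -233.6]
528 390 z135: [  72.5 -239.8]
317 271 z135: [-217.   -33.8]
304 238 z135: [-226.5   -7.7]
307 115 z135: [-224.5   73.9]
473 99 z135: [-109.5   90.6]
559 109 z135: [-19.   94.3]
```

>>> jog_arm:
  moves:
    - [1,[-0.31,0.033,0],0]
    - [1,[0,0,-0.35],0]
    - [1,[0,0,-0.35],0]
    - [1,[0,0,-0.33],0]
    - [1,[0,0,0],0]
    - [1,[0,0,0],0]

```text
time: 16.95
ee_pos: [439.1, 28.0, 163.3]
ee_rot: [-0.001, 0.739, 0.674, -0.001]
contact_force: [-0.6, -0.5, 0.0]
gripper_width: 85.4
```

Run:
```python
from h import *
np.set_printoptions(precision=1,suppress=True)
st=manip.get_state();print(st["ee_pos"])
o=np.array([709.5,6.]);c,s=np.cos(-.077),np.sin(-.077);R=np.array([[c,-s],[s,c]])
eyes.grab_frame("wrist")
for b in spotter.masks_of("wrist","stub_a")[:3]:
    reg=b["region"].astype(np.uint8);print(b["p"],np.array(b["location"]))
    h=cv2.convexHull(np.argwhere(reg)[:,::-1].astype(np.int32));ap=cv2.approxPolyDP(h,4,True)[:,0]
    for u,v in ap: print(u,v,"z135:",R.T@(at("wrist",(v,u),135)[:2]-o))
```

```text
[439.1  28.  163.3]
0.73 [278.2 497.3]
559 334 z135: [-111.6  -29.4]
504 347 z135: [-157.1  -27.4]
429 313 z135: [-209.7    2.8]
413 288 z135: [-219.5   16. ]
425 228 z135: [-218.7   41.1]
559 228 z135: [-146.1   38.3]
```

Stub B lies straight on the plate, its rear near lane x ≈ -200. I'll push it the same way.

>>> jog_arm:
  moves:
    - [1,[0.1,-0.008,0],0]
    - [1,[0.21,-0.016,0],0]
    - [1,[0.35,-0.028,0],0]
    - [1,[0.4,-0.032,0],0]
    - [1,[0.41,-0.032,0],0]
    - [1,[0,0,0],0]
    - [1,[0,0,0],0]
    - [1,[0,0,0],0]

```text
time: 17.72
ee_pos: [587.0, 16.2, 164.8]
ee_rot: [0.0, 0.738, 0.674, 0.0]
contact_force: [0.6, 0.3, 0.2]
gripper_width: 85.6
```

>>> jog_arm:
  moves:
    - [1,[-0.3,0.024,0],0]
    - [1,[-0.3,0.024,0.1],0]
    - [1,[-0.3,0.024,0.3],0]
    - [1,[-0.1,0,0.35],0]
    - [1,[0,0,0.3],0]
    - [1,[0,0,0],0]
    - [1,[0,0,0],0]
    - [1,[0,0,0],0]
    - [1,[0,0,0],0]
    - [1,[0,0,0],0]
    - [1,[0,0,0],0]

```text
time: 18.63
ee_pos: [486.8, 23.3, 267.3]
ee_rot: [-0.001, 0.738, 0.675, -0.001]
contact_force: [0.2, 0.1, -1.0]
gripper_width: 85.3
```

Run:
```python
from h import *
a=eyes.grab_frame("scene")[...,::-1]
b=eyes.grab_frame("top")[...,::-1]
im=np.hstack([cv2.resize(a[180:420,220:350],(292,540)),cv2.resize(b[60:300,110:330],(495,540))]);cv2.imwrite("pics/m5.png",im)
```

```text
(no output)
```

View pics/m5.png

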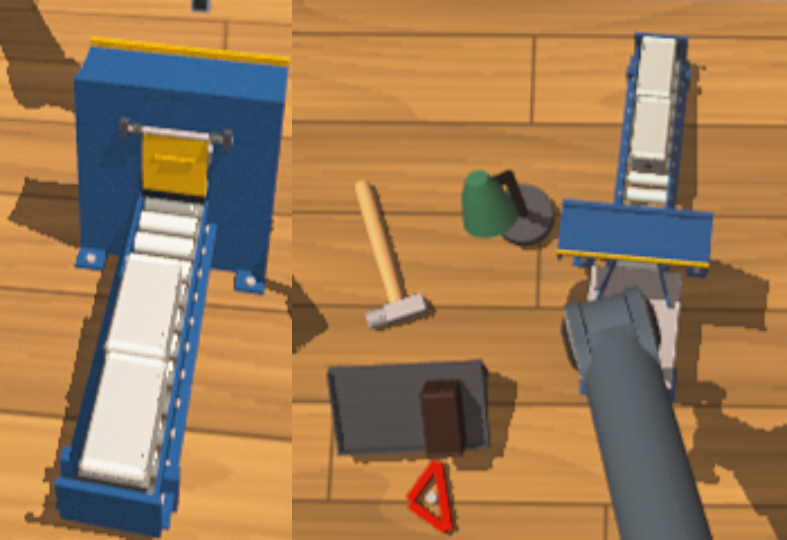

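Both stubs lie end to end against the stop, the flap is shut, the dark stub is still on the rack and the arm is clear of everything.

```bash
python3 -c "
from bench import manip
print(manip.finish_job())"
```

```text
the job is handed in; nothing more can be done
None
```

Both bright stubs are in the roller lane and the job is handed in at about 19 s of the 72 s allowed; no verdict was reported. I put the rack stub (stub_a) on the infeed plate first and tipped it level, then did the same with the bench stub (stub_b).

The moves can't tilt the gripper, so it could not reach in under the hood. I pushed each stub from behind with the back of an open finger at about 0.5 m/s and stopped short of the hood. Each stub then coasted through the flap.

**Last checks:** The final pictures show stub_a against the end stop with stub_b up against it. Both lie lengthwise and the flap hangs shut; it had also closed between the two. The dark stub is still on the rack, the hammer, magnet and lamp look unmoved, and the gripper is clear with almost no force on it.

**Not checked or disagreed:**
- The tin, discs, tape and brush were outside the last picture. I didn't look at them again after lifting stub_b.
- The first attempt to locate stub_b on the plate picked up the lane instead. A second try, together with where I had set it down, agreed well enough to push.

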